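# Close off a manifold outlet with its taper plug and open the water

### The job

The orange T-handled plug in the water manifold has only been started by hand: screw it in clockwise until its tapered thread goes firmly snug (about half a newton-metre), but do not overtighten it, because the port is plastic. Let go of it, and only then turn the red valve lever fully open, in line with the supply pipe. Do not lean hard on the manifold or disturb the other things on the bench.

Things in the scene. Friction and masses are not known exactly. Their poses are not given: they have to be found in the camera images.
- manifold: Water manifold, bolted down: grey block 60 x 260 x 45 mm (x, y, z), top 50 mm above the bench. Origin on the bench under its centre. Three outlet bosses, 40 mm across, top 59.5 mm above the bench, stand at y = -75, 0, +75 mm: plug and two couplings, in any order. Ball valve (49 mm across) and supply pipe (26 mm across, axis 28 mm above the bench) stick out at the -y end, to y = -282 mm.
- port: Steel ring 41 mm across and 3 mm high on the boss of the outlet with the plug; inside is the tapered plastic thread. Origin: on the axis, under the ring (59.5 mm above the bench), z up. Its yaw says nothing about where the thread bites. Fixed.
- plug: Orange taper plug with a T-handle, upright. Origin on its axis, at the start level with the ring's top. Clockwise from above (yaw falling) screws it in, sinking 0.64 mm per rad; it stays where it is left. Drag 0.13 N m, until after 0.5 to 3.2 rad (it varies) the taper bites: then the torque while turning climbs to 0.4 N m after 0.35 rad, 0.55 after 0.6, 0.75 after 1 rad. Snug: 0.4 to 0.6 N m; strained above 0.75.
- handle (a point): Middle of the plug's T-handle, on the plug's axis: a level bar 110 mm long (along the plug's x, 55 mm to each side), 12 mm wide and 12 mm high, 48 mm above the plug's origin (110 mm above the bench), on a round stem 16 mm thick. Snug is 9 to 13 N pushing square at 45 mm from the axis; turning is felt less once the push stops. It passes 12 mm or more above the couplings.
- valve (a joint): Angle of the red lever, rad: 0 shut (across the pipe, pointing to the manifold's -x), 1.571 fully open (in line with the pipe, pointing to its -y), with a stop at each end. Grows counter-clockwise from above; stays where it is left; takes about 0.22 N m. Starts at 0 to 0.12.
- valve_axis (a point): Point on the vertical axis of the valve lever at mid-height of the lever, 64.5 mm above the bench.
- lever_tip (a point): Outer end of the red valve lever at mid-height, 90 mm from its axis. The lever is a level bar 16 mm wide and 9 mm thick; below it is 60 mm of free space over the bench when shut, and 19 mm over the supply pipe when open.
- coupling_a: Brass quick coupling with a blue sleeve on another outlet, 33 mm across, 30 mm high. Origin: centre of its foot, 59.5 mm above the bench. Fixed, not to be touched.
- coupling_b: The same with a black sleeve, on the third outlet.
- slide_box: Loose green box for microscope slides, 87 x 102 x 35 mm, lying flat; origin at the centre of its underside. Leave alone.
- specimen: Loose black specimen mount, a disc 32 mm across and 18 mm high with a metal face on top; origin at the centre of its underside. Leave alone.
- objective_can: Loose clear can with a black screw lid, 45 mm across and 54 mm high, holding an objective lens; origin at the centre of its underside. Leave alone.

How it is judged:
By the outcome, as a careful person would: the job done as asked, in the order asked, and still so for the second after the job is handed in, with the robot touching nothing.
It also fails if it takes over 67 s, if anything falls off the work surface, if the arm or the gripper's body presses on something with over 40 N, if the wrist force passes 120 N, or if a joint passes its speed limit or range.

### The arm

A 6-joint arm with a two-finger parallel gripper is mounted at the origin on the work surface. World frame = base frame: x ahead of the robot, y to its left, z up, the work surface at z = 0. Lengths are in m, angles in degrees, forces in N, time in s.
With the tool pointing down it reaches from about 0.35 to 0.875 m from the base axis. Payload 4.2 kg.
Tool frame: the origin (TCP) lies at the very end of the fingers, on their centre line; the grasp point (between the pads) lies 19 mm behind it; z points along the fingers, x is the direction in which the jaws open and shut, and the axes are right-handed (so a half turn about z gives the same grasp; the last joint's range is limited). The gripper opens to 87 mm and grips with 3 to 60 N. Pads are 19 mm wide; open, the fingers measure 117 mm over their backs; the gripper's body (75 mm by 190 mm) begins 51 mm behind the grasp point.
Start: joints at [-49.698, 22.042, 0.453, 0, -68.411, -14.817], TCP at [0.269, -0.564, 0.223] pointing down, gripper open.
Joint ranges: [-179.83, 179.83], [-69.29, 118.12], [-61.27, 80.66], [-181.25, 117.63], [-171.15, -9.14], [-177.46, 177.46]. Speed limits (degrees/s): [159.86, 159.86, 180, 180, 180, 180].

### API

Orientations are given as a 3x3 rotation matrix whose columns are the frame's x, y, z axes.
In Python, from station import sense, capture, finish_job gives the robot as it stands.
- The arm moves only by the shell command python3 -m crank 'ROWS' [OPENING]. ROWS is JSON, a list of rows, each a list of 4 numbers: the shift along the tool's x, y, z in m, then the turn about the tool's z in rad. A call has 1 to 5 rows; each row shifts and turns the commanded pose from where the row before left it, along the tool's axes as they then stand; what a row does not reach is not made up. A row lasts 1/12 s, in which the tool goes at most 41.7 mm and 7.16 degrees, less where a joint would pass 70% of its speed; a pose out of reach is approached as far as the arm can. A call with a gripper value outside its range is refused whole. OPENING is the finger opening in m, from 0 to 0.087, set as the call begins (- or left out, the last holds). The fingers move at their own pace and stop on an object; the grip force is fixed at half the most. Time passes only in rows, so rows that do not move let the fingers close. It gives the time, the measured TCP pose, the force and the opening at its end, in the units of the state.
- sense(): the state, without advancing time (a new reading comes with each control period).
- capture(name): name is "scene" or "top" or "wrist"; returns a dict with "pixels" (384x512x3 uint8, red, green, blue), "depth" (384x512 float32, m along the optical axis (not along the pixel's ray), 0 where there is no reading), "fx", "fy", "cx", "cy" (pixels), "world_from_camera" (4x4, takes a point from camera to world coordinates); the wrist camera has in their place "hand_eye" (4x4, takes a point from camera to tool coordinates, whose origin is the TCP and whose axes are the tool frame's). Camera axes: x right, y down, z forward; pixel columns grow to the right and rows downward; lengths in m; the calibration is good to about 2 mm. A picture is of the moment at which its call begins: read the wrist's pose just before it.
- finish_job(): hands the job in, once; it reports no verdict.
The state is a dict: "time_s": time; "joints": joint angles; "joint_velocities": joint speeds; "effort": joint torques, N m; "tcp_pos": TCP position; "ee_rot": TCP orientation; "wrist_force": force on the tool from outside, world axes, zero at the start; "moment": the same for the moment, N m; "gripper_width": opening from 0.0 (shut) to 1.0 (fully open).
Only numpy, scipy, OpenCV 4.12 (cv2) and the standard library are available. Lean on these libraries where they do the work, as an engineer would, in place of code of your own. Each camera call takes 0.05 s, during which the arm holds its last target.

## Working session

There is one attempt and no reset: what is moved stays moved. The work goes in short steps, Python scripts to look and compute and a shell command to move; the robot and the scene stay as the last step left them, time stands still between calls to the robot, and variables do not carry over. Pictures are saved under pics/ and viewed, and the job is handed in when it is done.

```bash
ls; mkdir -p pics; python3 - <<'E'
from station import sense,capture
import cv2,numpy as np
s=sense();print({k:np.round(v,3).tolist() for k,v in s.items()})
for n in("scene","top"):
    c=capture(n);cv2.imwrite(f"pics/{n}0.png",c["pixels"][:,:,::-1]);np.savez(f"{n}0.npz",**c)
    print(n,c["fx"],c["cx"],c["cy"],np.round(c["world_from_camera"],3).tolist())
E
```

```text
pics
{'time_s': 0.0, 'joints': [-49.696, 22.09, 0.381, -0.03, -68.412, -14.815], 'joint_velocities': [-0.021, -0.059, -0.027, 0.098, 0.043, 0.042], 'effort': [-0.0, -39.067, 18.741, 4.22, 0.011, -0.0], 'tcp_pos': [0.269, -0.564, 0.221], 'ee_rot': [[-0.43, 0.903, -0.001], [0.903, 0.43, 0.002], [0.002, -0.0, -1.0]], 'wrist_force': [-0.423, 0.065, -0.317], 'moment': [0.016, -0.025, 0.004], 'gripper_width': 1.001}
scene 418.42872887384186 259.2558860070393 184.6782300059859 [[-0.047, 0.669, -0.742, 1.096], [0.999, 0.018, -0.046, 0.169], [-0.018, -0.743, -0.669, 0.56], [0.0, 0.0, 0.0, 1.0]]
top 360.4839984973126 257.13022745910064 192.63347139354988 [[-0.005, -0.987, 0.163, 0.455], [-1.0, 0.007, 0.012, 0.12], [-0.013, -0.163, -0.987, 0.724], [0.0, 0.0, 0.0, 1.0]]
```

View pics/scene0.png

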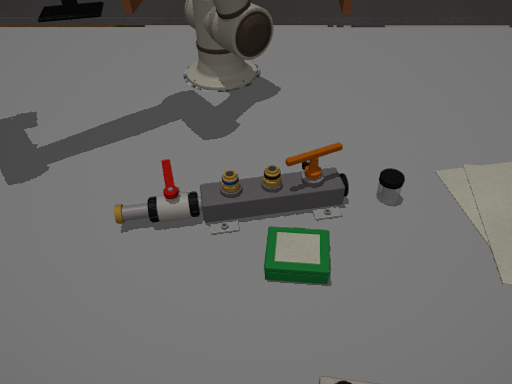

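View pics/top0.png

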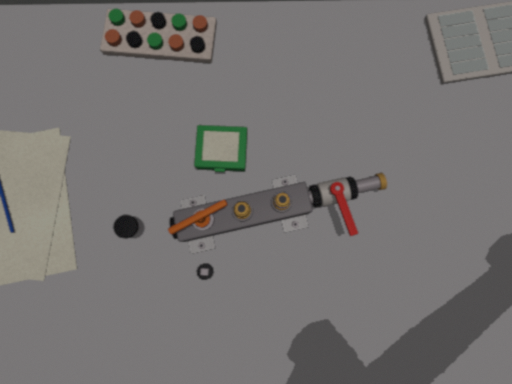

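Top view: the plug sits at about (202,218), with its orange bar running from (170,231) to (228,203). The valve axis is near (337,188) and the lever tip near (352,233). The can is at (126,227), the specimen at (205,271) and the green box at (221,147). Next I measure these.

```bash
cat >h.py <<'E'
import numpy as np,cv2
def cloud(c,T):
    d=c["depth"];v,u=np.indices(d.shape)
    p=np.stack([(u-c["cx"])/c["fx"]*d,(v-c["cy"])/c["fy"]*d,d,np.ones_like(d)],-1)
    return (p@T.T)[...,:3]
def masks(c):
    h=cv2.cvtColor(np.ascontiguousarray(c["pixels"]),cv2.COLOR_RGB2HSV).astype(int);H,S,V=h[...,0],h[...,1],h[...,2]
    return dict(orange=(H>=5)&(H<=14)&(S>200)&(V>90),red=((H<=3)|(H>=176))&(S>200)&(V>90),green=(H>50)&(H<75)&(S>150))
def rect(p):
    (cx,cy),(w,h),a=cv2.minAreaRect((p[:,:2]*1000).astype(np.float32))
    b=cv2.boxPoints(((cx,cy),(w,h),a));e=max([b[1]-b[0],b[2]-b[1]],key=np.linalg.norm)
    return np.round([cx,cy,w,h],1),round(np.degrees(np.arctan2(e[1],e[0])),2)
E
python3 - <<'E'
from h import *
for n in("scene","top"):
    c=dict(np.load(f"{n}0.npz"));P=cloud(c,c["world_from_camera"]);m=masks(c)
    ok=c["depth"]>0
    for k,lo,hi in(("orange",.105,.125),("red",.055,.075),("green",.025,.045)):
        q=m[k]&ok
        k2,l,st,_=cv2.connectedComponentsWithStats(q.astype(np.uint8))
        if k2<2: print(n,k,"none");continue
        q=l==1+np.argmax(st[1:,4])
        z=P[q][:,2];s=q&(P[...,2]>lo)&(P[...,2]<hi)
        print(n,k,q.sum(),s.sum(),"z",np.percentile(z,[2,50,98]).round(3),rect(P[s]) if s.sum()>5 else "",np.round(P[s].mean(0),4))
    # manifold top surface
    s=(P[...,2]>.045)&(P[...,2]<.054)&(P[...,0]>.3)&(P[...,0]<.6)&(c["pixels"].std(-1)<12)
    k2,l,st,_=cv2.connectedComponentsWithStats(s.astype(np.uint8));q=l==1+np.argmax(st[1:,4])
    print(n,"manifold",rect(P[q]))
c=dict(np.load("top0.npz"));P=cloud(c,c["world_from_camera"])
for nm,u,v in(("can",126,227),("spec",205,271),("box",221,147),("cA",242,209),("cB",282,200),("hub",337,188),("tip",352,230),("pipeend",381,181)): print(nm,P[v,u].round(3))
E
```

```text
scene orange 205 205 z [0.109 0.114 0.118] (array([518.2, 229.8,  12.1, 106.8]), np.float32(-62.9)) [0.5205 0.2291 0.1142]
scene red 288 288 z [0.068 0.07  0.072] (array([535.7, -32.6,  99.4,  22.9]), np.float32(22.16)) [ 0.5398 -0.0289  0.0695]
scene green 1951 1417 z [0.004 0.034 0.037] (array([664.1, 201. , 100. ,  87.3]), np.float32(86.86)) [0.6747 0.2013 0.0345]
scene manifold (array([531.4, 162.6,  62. , 270.1]), np.float32(-77.77))
top orange 66 25 z [0.073 0.077 0.116] (array([516.7, 224.7,   9.1,  23.3]), np.float32(-66.27)) [0.5136 0.2272 0.1133]
top red none
top green 554 544 z [0.025 0.033 0.036] (array([659.4, 201.3,  95. ,  87.1]), np.float32(86.65)) [0.6573 0.207  0.0331]
top manifold (array([532.5, 156.1,  59.8, 259. ]), np.float32(-77.59))
can [0.503 0.374 0.051]
spec [0.42  0.23  0.018]
box [0.662 0.2   0.032]
cA [0.531 0.155 0.088]
cB [0.547 0.084 0.088]
hub [ 0.57  -0.018  0.071]
tip [ 0.494 -0.043  0.068]
pipeend [ 0.589 -0.109  0.042]
```

```bash
python3 -m crank '[[0.014,0.013,0,0],[0.0277,0.0256,0,0],[0.0277,0.0256,0,0],[0.0277,0.0256,0,0],[0.0277,0.0256,0,0]]' 0.087
python3 -m crank '[[0.0277,0.0256,0,0],[0.0277,0.0256,0,0],[0.0277,0.0256,0,0],[0.0277,0.0256,0,0],[0.0277,0.0256,0,0]]'
python3 -m crank '[[0.0277,0.0256,0,0],[0.0277,0.0256,0,0],[0.0277,0.0256,0,0],[0.0277,0.0256,0,0],[0.0277,0.0256,0,0]]'
python3 -m crank '[[0.0277,0.0256,0,0],[0.0277,0.0256,0,0],[0.014,0.013,0,0],[0,0,0,0]]'
```

```text
time_s: 0.52
tcp_pos: [0.3192, -0.4002, 0.2219]
ee_rot: [[-0.429, 0.903, -0.001], [0.903, 0.429, 0.001], [0.001, -0.0, -1.0]]
wrist_force: [1.2, 0.3, 0.7]
gripper_width: 0.997
time_s: 0.93
tcp_pos: [0.3752, -0.2199, 0.2224]
ee_rot: [[-0.43, 0.903, -0.0], [0.903, 0.43, 0.0], [0.0, -0.0, -1.0]]
wrist_force: [0.5, 0.6, -0.4]
gripper_width: 1.003
time_s: 1.35
tcp_pos: [0.4311, -0.0398, 0.2225]
ee_rot: [[-0.431, 0.903, -0.0], [0.903, 0.431, 0.0], [0.0, -0.0, -1.0]]
wrist_force: [1.0, -0.1, -0.1]
gripper_width: 0.997
time_s: 1.68
tcp_pos: [0.4604, 0.0518, 0.2221]
ee_rot: [[-0.434, 0.901, 0.0], [0.901, 0.434, 0.0], [0.0, 0.0, -1.0]]
wrist_force: [-0.5, -0.4, 0.6]
gripper_width: 0.998
```

```bash
python3 - <<'E'
from station import sense,capture
import numpy as np,cv2
from h import *
s=sense();print({k:np.round(v,3).tolist() for k,v in s.items()})
c=capture("wrist");cv2.imwrite("pics/w1.png",c["pixels"][:,:,::-1])
T=np.eye(4);T[:3,:3]=s["ee_rot"];T[:3,3]=s["tcp_pos"];T=T@c["hand_eye"];np.savez("w1.npz",T=T,**c)
P=cloud(c,T);m=masks(c);q=m["orange"]&(P[...,2]>.105)&(P[...,2]<.125);print(q.sum(),rect(P[q]) if q.sum() else 0)
E
```

```text
{'time_s': 1.683, 'joints': [26.583, 6.114, -21.217, -0.009, -62.66, -90.845], 'joint_velocities': [-3.177, -1.566, -2.235, -0.006, -1.294, 2.45], 'effort': [0.873, -23.242, 18.133, 3.968, -0.015, -0.186], 'tcp_pos': [0.46, 0.052, 0.222], 'ee_rot': [[-0.434, 0.901, 0.0], [0.901, 0.434, 0.0], [0.0, 0.0, -1.0]], 'wrist_force': [-0.486, -0.423, 0.573], 'moment': [-0.031, 0.032, 0.024], 'gripper_width': 0.998}
0 0
```

View pics/w1.png

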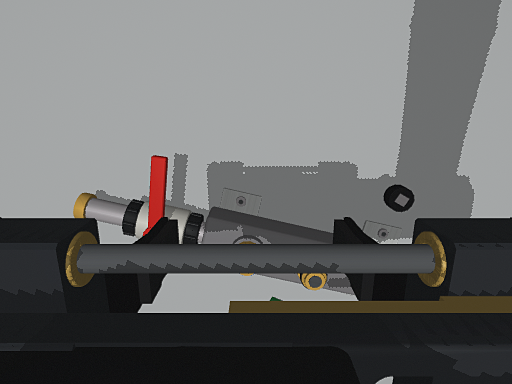

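The wrist view shows the red lever at (157,190), two couplings at (247,255) and (314,281), and the specimen at (399,197). The plug is hidden behind the fingers. I carry on to above the plug, then turn.

```bash
python3 -m crank '[[0.027,0.0257,0,0],[0.027,0.0257,0,0],[0.027,0.0257,0,0],[0.027,0.0257,0,0],[0.027,0.0257,0,0]]'
python3 -m crank '[[0,0,0,-0.12],[0,0,0,-0.12],[0,0,0,-0.12],[0,0,0,-0.12],[0,0,0,-0.12]]'
python3 -m crank '[[0,0,0,-0.12],[0,0,0,-0.12],[0,0,0,-0.12],[0,0,0,-0.12],[0,0,0,-0.12]]'
python3 -m crank '[[0,0,0,-0.12],[0,0,0,-0.12],[0,0,0,-0.12],[0,0,0,-0.12],[0,0,0,-0.12]]'
python3 -m crank '[[0,0,0,-0.12],[0,0,0,-0.12],[0,0,0,-0.12],[0,0,0,-0.12],[0,0,0,-0.12]]'
python3 -m crank '[[0,0,0,-0.12],[0,0,0,-0.12],[0,0,0,-0.12],[0,0,0,-0.12],[0,0,0,-0.12]]'
python3 -m crank '[[0,0,0,-0.12],[0,0,0,-0.12],[0,0,0,-0.12],[0,0,0,-0.12],[0,0,0,-0.12]]'
python3 -m crank '[[0,0,0,-0.09],[0,0,0,0],[0,0,0,0]]'
cat >look.py <<'E'
import sys
from station import sense,capture
from h import *
n=sys.argv[1]
s=sense();print({k:np.round(s[k],4).tolist() for k in("time_s","joints","tcp_pos","wrist_force","moment")},"yaw",np.degrees(np.arctan2(s["ee_rot"][1][0],s["ee_rot"][0][0])).round(2))
T=np.eye(4);T[:3,:3]=s["ee_rot"];T[:3,3]=s["tcp_pos"]
for cam in sys.argv[2:]:
    c=capture(cam);W=T@c["hand_eye"] if cam=="wrist" else c["world_from_camera"]
    cv2.imwrite(f"pics/{cam}{n}.png",c["pixels"][:,:,::-1]);np.savez(f"{cam}{n}.npz",T=W,**c)
    P=cloud(c,W);m=masks(c)
    for k,lo,hi in(("orange",.1,.125),("red",.055,.075)):
        q=m[k]&(P[...,2]>lo)&(P[...,2]<hi)&(c["depth"]>0)
        if q.sum()>8:print(cam,k,q.sum(),rect(P[q]),P[q].mean(0).round(4))
E
python3 look.py 2 wrist scene
```

```text
time_s: 2.15
tcp_pos: [0.5174, 0.2259, 0.2225]
ee_rot: [[-0.429, 0.903, -0.001], [0.903, 0.429, -0.0], [-0.0, -0.001, -1.0]]
wrist_force: [0.3, -1.2, 0.4]
gripper_width: 1.0
time_s: 2.57
tcp_pos: [0.517, 0.2243, 0.2221]
ee_rot: [[-0.867, 0.498, -0.001], [0.498, 0.867, -0.001], [0.001, -0.001, -1.0]]
wrist_force: [0.5, 0.6, 0.1]
gripper_width: 0.999
time_s: 2.98
tcp_pos: [0.5171, 0.2241, 0.2223]
ee_rot: [[-0.997, -0.078, -0.001], [-0.078, 0.997, -0.001], [0.001, -0.001, -1.0]]
wrist_force: [0.1, -0.3, -0.3]
gripper_width: 0.999
time_s: 3.4
tcp_pos: [0.5171, 0.2241, 0.2223]
ee_rot: [[-0.779, -0.627, -0.001], [-0.627, 0.779, -0.001], [0.001, 0.0, -1.0]]
wrist_force: [-0.1, -0.8, 0.3]
gripper_width: 1.0
time_s: 3.82
tcp_pos: [0.5171, 0.2241, 0.2223]
ee_rot: [[-0.288, -0.958, -0.001], [-0.958, 0.288, -0.001], [0.001, 0.001, -1.0]]
wrist_force: [0.4, 0.1, 0.4]
gripper_width: 1.006
time_s: 4.23
tcp_pos: [0.5171, 0.2241, 0.2223]
ee_rot: [[0.303, -0.953, -0.001], [-0.953, -0.303, -0.001], [0.0, 0.001, -1.0]]
wrist_force: [-0.0, 0.2, -0.9]
gripper_width: 0.999
time_s: 4.65
tcp_pos: [0.5171, 0.2241, 0.2223]
ee_rot: [[0.788, -0.616, -0.001], [-0.616, -0.788, -0.001], [-0.0, 0.001, -1.0]]
wrist_force: [0.1, 0.1, 1.0]
gripper_width: 0.994
time_s: 4.9
tcp_pos: [0.5172, 0.2246, 0.2224]
ee_rot: [[0.836, -0.549, -0.001], [-0.549, -0.836, -0.0], [-0.0, 0.001, -1.0]]
wrist_force: [1.0, -0.2, -0.0]
gripper_width: 0.999
{'time_s': 4.9, 'joints': [39.9334, 16.1279, -8.2947, -0.0069, -65.6199, 106.7614], 'tcp_pos': [0.5172, 0.2246, 0.2224], 'wrist_force': [0.9659, -0.1949, -0.0154], 'moment': [-0.0897, 0.0316, -0.0279]} yaw -33.31
wrist orange 1610 (array([517.1, 230.6,  12.7, 108.5]), np.float32(-62.93)) [0.5165 0.2319 0.1153]
scene orange 360 (array([518.5, 230.1,  12.4, 106.9]), np.float32(-62.89)) [0.5183 0.233  0.1131]
scene red 303 (array([534.8, -27.7, 101. ,  22.7]), np.float32(14.92)) [ 0.5427 -0.028   0.0692]
```

View pics/wrist2.png

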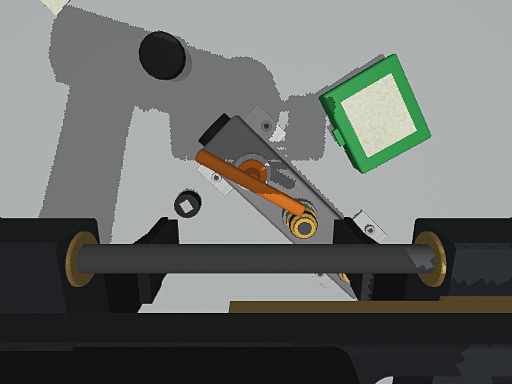

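View pics/scene2.png

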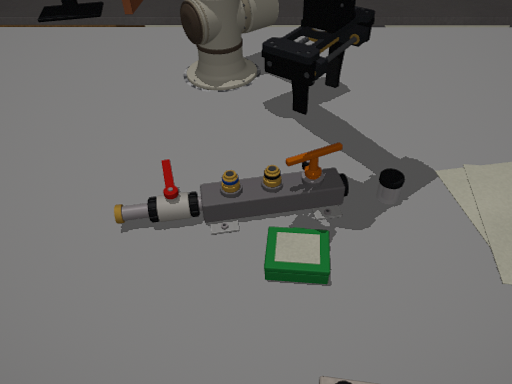

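The wrist view shows the bar from (200,155) to (305,213), with its centre near (0.5175, 0.230). The open fingers sit about 30° ahead of it. I centre on it and lower so the fingers straddle the bar like a spanner.

```bash
python3 -m crank '[[-0.0028,-0.0048,0,0],[0,0,0.02,0],[0,0,0.03,0],[0,0,0.03,0],[0,0,0.01,0]]'
python3 look.py 3 wrist
```

```text
time_s: 5.42
tcp_pos: [0.5151, 0.2301, 0.1283]
ee_rot: [[0.837, -0.547, -0.007], [-0.547, -0.837, -0.004], [-0.004, 0.007, -1.0]]
wrist_force: [0.1, -0.5, -1.0]
gripper_width: 1.0
{'time_s': 5.4167, 'joints': [40.4765, 21.3189, -15.3446, -0.1032, -53.7752, 106.3937], 'tcp_pos': [0.5151, 0.2301, 0.1283], 'wrist_force': [0.077, -0.5403, -0.9515], 'moment': [-0.2207, 0.172, 0.0166]} yaw -33.19
wrist orange 2808 (array([513.6, 237.8,  12.7,  93.3]), np.float32(-61.39)) [0.5112 0.2442 0.1146]
```

View pics/wrist3.png

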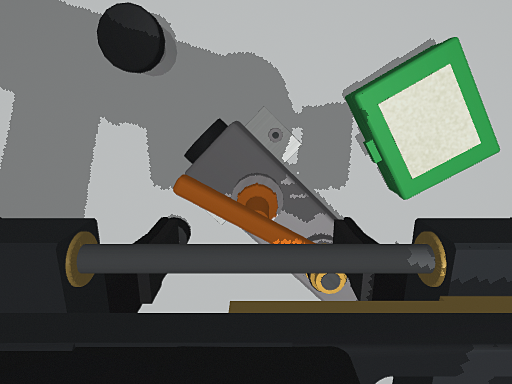

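The bar at (180,185)–(300,240) passes between the fingers, clear of both. Lowering.

```bash
python3 -m crank '[[0,0,0,0],[0,0,0.008,0],[0,0,0.008,0],[0,0,0.007,0],[0,0,0,0]]'
python3 -m crank '[[0,0,0,0],[0,0,0,0]]'
python3 look.py 4 scene
```

```text
time_s: 5.88
tcp_pos: [0.5169, 0.2309, 0.1085]
ee_rot: [[0.838, -0.546, -0.002], [-0.546, -0.838, -0.001], [-0.001, 0.002, -1.0]]
wrist_force: [-0.8, -0.6, -0.7]
gripper_width: 0.997
time_s: 6.05
tcp_pos: [0.5179, 0.2315, 0.11]
ee_rot: [[0.838, -0.546, 0.001], [-0.546, -0.838, 0.0], [0.0, -0.001, -1.0]]
wrist_force: [-0.1, 0.2, -1.0]
gripper_width: 1.003
{'time_s': 6.05, 'joints': [40.4516, 22.5473, -16.5387, 0.017, -50.8694, 106.4494], 'tcp_pos': [0.5179, 0.2315, 0.11], 'wrist_force': [-0.1474, 0.1788, -0.9651], 'moment': [-0.211, 0.082, -0.0251]} yaw -33.09
scene orange 275 (array([518. , 229.9,  12.1, 107. ]), np.float32(-63.03)) [0.515  0.2395 0.113 ]
scene red 313 (array([534.5, -27.7,  99.7,  23.2]), np.float32(14.63)) [ 0.544  -0.0276  0.0689]
```

View pics/scene4.png

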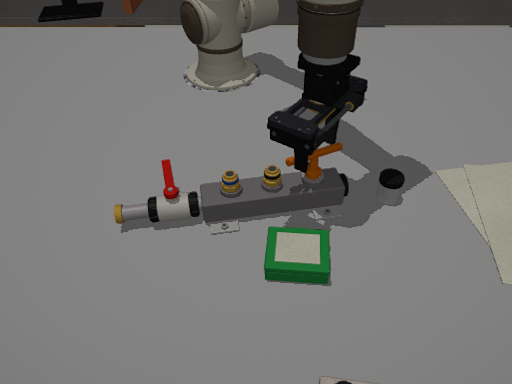

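```bash
python3 -m crank '[[0.0008,0.0012,0.005,0],[0,0,0.005,0],[0,0,0,0],[0,0,0,0]]'
python3 look.py 5; python3 -m crank '[[0,0,0,0.04],[0,0,0,0.04],[0,0,0,0.04],[0,0,0,0.04]]'; python3 look.py 5
```

```text
time_s: 6.43
tcp_pos: [0.5173, 0.2296, 0.099]
ee_rot: [[0.838, -0.546, -0.001], [-0.546, -0.838, -0.001], [-0.0, 0.001, -1.0]]
wrist_force: [-0.3, 0.8, -0.1]
gripper_width: 0.997
{'time_s': 6.4333, 'joints': [40.3312, 23.2313, -17.317, -0.0005, -49.5184, 106.5706], 'tcp_pos': [0.5173, 0.2296, 0.099], 'wrist_force': [-0.3239, 0.7714, -0.1111], 'moment': [-0.1491, 0.0873, 0.022]} yaw -33.1
time_s: 6.77
tcp_pos: [0.5168, 0.2293, 0.0994]
ee_rot: [[0.739, -0.674, -0.002], [-0.674, -0.739, -0.002], [-0.0, 0.002, -1.0]]
wrist_force: [-2.4, -2.0, 1.5]
gripper_width: 1.001
{'time_s': 6.7667, 'joints': [40.3368, 23.1929, -17.3151, -0.01, -49.6358, 97.3084], 'tcp_pos': [0.5168, 0.2293, 0.0994], 'wrist_force': [-2.3599, -1.9715, 1.5204], 'moment': [-0.4973, 1.0424, 0.1708]} yaw -42.36
```

```bash
cat >chk.py <<'E'
import sys
from station import sense
import numpy as np
s=sense();R=s["ee_rot"]
print("t %.2f yaw %.2f tcp %s F %s M %s eff6 %.3f j6 %.1f"%(s["time_s"],np.degrees(np.arctan2(R[1][0],R[0][0])),np.round(s["tcp_pos"],4),np.round(s["wrist_force"],1),np.round(s["moment"],3),s["effort"][5],s["joints"][5]))
sys.exit(abs(s["moment"][2])>float(sys.argv[1]))
E
python3 -m crank '[[0,0,0,0.05],[0,0,0,0.05]]' >/dev/null; python3 chk.py 0.3 && \
python3 -m crank '[[0,0,0,0.05],[0,0,0,0.05]]' >/dev/null; python3 chk.py 0.3 && \
python3 -m crank '[[0,0,0,0.05],[0,0,0,0.05]]' >/dev/null; python3 chk.py 0.3 
python3 look.py 6 scene
```

```text
t 6.93 yaw -48.12 tcp [0.5164 0.229  0.0994] F [-2.4 -2.2  1.5] M [-0.428  0.884  0.112] eff6 0.267 j6 91.6
t 6.93 yaw -48.12 tcp [0.5164 0.229  0.0994] F [-2.4 -2.2  1.5] M [-0.428  0.884  0.112] eff6 0.267 j6 91.6
t 6.93 yaw -48.12 tcp [0.5164 0.229  0.0994] F [-2.4 -2.2  1.5] M [-0.428  0.884  0.112] eff6 0.267 j6 91.6
{'time_s': 6.9333, 'joints': [40.3384, 23.1744, -17.3472, -0.0199, -49.678, 91.5588], 'tcp_pos': [0.5164, 0.229, 0.0994], 'wrist_force': [-2.3967, -2.2377, 1.4679], 'moment': [-0.4277, 0.8836, 0.1124]} yaw -48.12
scene orange 325 (array([518.3, 229.9,  11.8, 106.7]), np.float32(-67.81)) [0.5152 0.241  0.1132]
scene red 316 (array([534.5, -27.7,  99.6,  23.1]), np.float32(14.56)) [ 0.5441 -0.0276  0.0689]False
False
False
```

View pics/scene6.png

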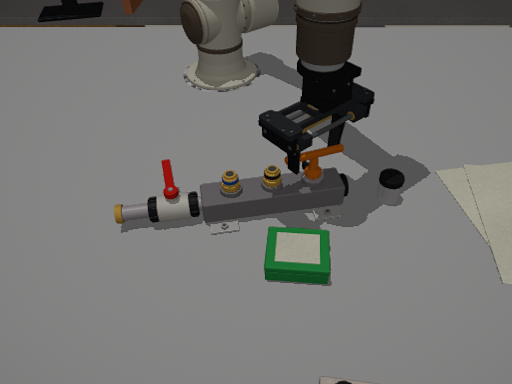

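The bar has followed, from -63° to -68°, at the drag-level torque. Carrying on, checking between small steps.

```bash
sed -i 's/sys.exit(\(.*\))$/sys.exit(int(\1))/' chk.py
python3 -m crank '[[0,0,0,0.05],[0,0,0,0.05]]' >/dev/null; python3 chk.py 0.25 && \
python3 -m crank '[[0,0,0,0.05],[0,0,0,0.05]]' >/dev/null && python3 chk.py 0.25 && \
python3 -m crank '[[0,0,0,0.05],[0,0,0,0.05]]' >/dev/null && python3 chk.py 0.25 && \
python3 -m crank '[[0,0,0,0.05],[0,0,0,0.05]]' >/dev/null && python3 chk.py 0.25 && \
python3 -m crank '[[0,0,0,0.05],[0,0,0,0.05]]' >/dev/null && python3 chk.py 0.25 && \
python3 -m crank '[[0,0,0,0.05],[0,0,0,0.05]]' >/dev/null && python3 chk.py 0.25
```

```text
t 7.15 yaw -53.78 tcp [0.5165 0.229  0.0993] F [-2.5 -1.3  1.4] M [-0.513  0.86   0.048] eff6 0.278 j6 85.9
t 7.32 yaw -59.52 tcp [0.5164 0.229  0.0993] F [-3.  -1.4  0.8] M [-0.488  0.889  0.086] eff6 0.257 j6 80.2
t 7.48 yaw -65.25 tcp [0.5164 0.229  0.0992] F [-2.3 -1.4  0.6] M [-0.513  0.984  0.135] eff6 0.257 j6 74.4
t 7.65 yaw -70.98 tcp [0.5163 0.229  0.0992] F [-2.8 -0.7  0.5] M [-0.512  0.965  0.091] eff6 0.257 j6 68.7
t 7.82 yaw -76.71 tcp [0.5162 0.2289 0.0991] F [-2.4 -0.9  0.7] M [-0.479  0.964  0.172] eff6 0.257 j6 63.0
t 7.98 yaw -82.45 tcp [0.5162 0.2289 0.0991] F [-2.6 -1.6 -0.1] M [-0.414  0.977  0.117] eff6 0.257 j6 57.2
```

Joint-6 effort is a smooth signal: 0.257 at plain drag. I use it as the bite detector.

```bash
sed -i 's/^sys.exit.*/sys.exit(int(s["effort"][5]>float(sys.argv[1])))/' chk.py
python3 -m crank '[[0,0,0,0.05],[0,0,0,0.05]]' >/dev/null; python3 chk.py 0.3 && \
python3 -m crank '[[0,0,0,0.05],[0,0,0,0.05]]' >/dev/null && python3 chk.py 0.3 && \
python3 -m crank '[[0,0,0,0.05],[0,0,0,0.05]]' >/dev/null && python3 chk.py 0.3 && \
python3 -m crank '[[0,0,0,0.05],[0,0,0,0.05]]' >/dev/null && python3 chk.py 0.3 && \
python3 -m crank '[[0,0,0,0.05],[0,0,0,0.05]]' >/dev/null && python3 chk.py 0.3 && \
python3 -m crank '[[0,0,0,0.05],[0,0,0,0.05]]' >/dev/null && python3 chk.py 0.3 && \
python3 -m crank '[[0,0,0,0.05],[0,0,0,0.05]]' >/dev/null && python3 chk.py 0.3 && \
python3 -m crank '[[0,0,0,0.05],[0,0,0,0.05]]' >/dev/null && python3 chk.py 0.3
```

```text
t 8.15 yaw -88.17 tcp [0.5161 0.2289 0.099 ] F [-2.9 -1.1  0.6] M [-0.393  1.057  0.123] eff6 0.257 j6 51.5
t 8.32 yaw -93.91 tcp [0.516  0.2289 0.099 ] F [-3.4 -0.6  0.7] M [-0.326  1.153  0.11 ] eff6 0.257 j6 45.8
t 8.48 yaw -99.64 tcp [0.5159 0.229  0.0989] F [-2.9 -0.8  1.1] M [-0.25   1.134  0.117] eff6 0.257 j6 40.0
t 8.65 yaw -105.36 tcp [0.516  0.2291 0.0988] F [-3.4 -0.4 -0.6] M [-0.13   1.189  0.135] eff6 0.257 j6 34.3
t 8.82 yaw -111.09 tcp [0.5159 0.2292 0.0988] F [-3.3 -0.7 -0.7] M [-0.059  1.139  0.236] eff6 0.207 j6 28.6
t 8.98 yaw -116.80 tcp [0.5159 0.2291 0.0988] F [-3.5  0.8 -0.2] M [-0.12   1.199  0.212] eff6 0.124 j6 22.9
t 9.15 yaw -122.52 tcp [0.5159 0.2292 0.0987] F [-3.3 -0.5 -0.3] M [-0.082  1.167  0.276] eff6 0.115 j6 17.2
t 9.32 yaw -128.24 tcp [0.5159 0.2291 0.0987] F [-3.1 -1.   0.1] M [-0.191  1.058  0.351] eff6 0.045 j6 11.4
```

Bite began near yaw -108°. The moment and the effort drop agree at about 0.34 N m now. Single small steps toward about 0.5.

```bash
python3 -m crank '[[0,0,0,0.05],[0,0,0,0.05]]' >/dev/null; python3 chk.py 0.3
python3 -m crank '[[0,0,0,0.05]]' >/dev/null;python3 chk.py 0.3
python3 look.py 7 scene
```

```text
t 9.48 yaw -133.96 tcp [0.5159 0.229  0.0986] F [-3.4 -1.4 -1.1] M [-0.16   1.014  0.425] eff6 -0.023 j6 5.7
t 9.57 yaw -136.82 tcp [0.5158 0.229  0.0986] F [-3.4 -0.6 -1.2] M [-0.063  1.066  0.429] eff6 -0.028 j6 2.9
{'time_s': 9.5667, 'joints': [40.362, 23.2129, -17.4052, -0.0574, -49.6359, 2.8595], 'tcp_pos': [0.5158, 0.229, 0.0986], 'wrist_force': [-3.4073, -0.5874, -1.2296], 'moment': [-0.063, 1.0661, 0.4293]} yaw -136.82
scene orange 226 (array([519.5, 230.6, 104.5,  10.5]), np.float32(23.87)) [0.5292 0.234  0.1142]
scene red 318 (array([535.1, -27.6, 101.5,  23.1]), np.float32(14.69)) [ 0.5445 -0.0274  0.0689]
```

```bash
python3 -m crank '[[0,0,0,0.05],[0,0,0,0.05]]' >/dev/null; python3 chk.py 0.3
python3 -m crank '[[0,0,0,0.05]]' >/dev/null;python3 chk.py 0.3
```

```text
t 9.78 yaw -142.50 tcp [0.5159 0.229  0.0986] F [-3.8 -0.2 -1.7] M [-0.258  1.16   0.421] eff6 -0.039 j6 -2.8
t 9.87 yaw -145.36 tcp [0.5159 0.2289 0.0985] F [-3.4 -1.1 -1.6] M [-0.428  1.033  0.43 ] eff6 -0.102 j6 -5.7
```

The estimates now spread over 0.43–0.49 N m from torque and about 0.55 from angle past the bite, all inside the snug range. I stop here, back off and raise clear.

```bash
python3 -m crank '[[0,0,0,-0.05],[0,0,0,-0.08],[0,0,0,-0.08],[0,0,0,0]]' >/dev/null;python3 chk.py 0.3
python3 -m crank '[[0,0,-0.01,0],[0,0,-0.02,0],[0,0,-0.03,0],[0,0,-0.03,0],[0,0,-0.01,0]]'
python3 -m crank '[[0,0,0,0],[0,0,0,0]]' 0
python3 look.py 8 scene top
```

```text
t 10.20 yaw -133.19 tcp [0.5182 0.2303 0.0999] F [ 0.2 -1.2  0.4] M [-0.088  0.141 -0.007] eff6 0.469 j6 6.5
time_s: 10.62
tcp_pos: [0.5202, 0.2312, 0.2056]
ee_rot: [[-0.687, -0.727, 0.009], [-0.727, 0.687, 0.005], [-0.01, -0.003, -1.0]]
wrist_force: [0.5, -0.0, 1.6]
gripper_width: 1.001
time_s: 10.78
tcp_pos: [0.5176, 0.23, 0.2002]
ee_rot: [[-0.687, -0.726, 0.001], [-0.726, 0.687, 0.002], [-0.002, 0.0, -1.0]]
wrist_force: [-0.9, -0.6, -0.7]
gripper_width: 0.913
{'time_s': 10.7833, 'joints': [40.3325, 17.2978, -9.9584, -0.0329, -62.6438, 6.2661], 'tcp_pos': [0.5176, 0.23, 0.2002], 'wrist_force': [-0.874, -0.5611, -0.6555], 'moment': [-0.1189, 0.2135, -0.015]} yaw -133.42
scene orange 212 (array([518.5, 229. , 106.4,  11.2]), np.float32(22.06)) [0.5264 0.2324 0.1143]
scene red 303 (array([534.9, -27.6, 100.6,  22.8]), np.float32(14.97)) [ 0.5427 -0.028   0.0691]
top orange 38 (array([522.7, 229.8,  28.3,  11.5]), np.float32(14.26)) [0.5191 0.2302 0.1125]
```

View pics/scene8.png

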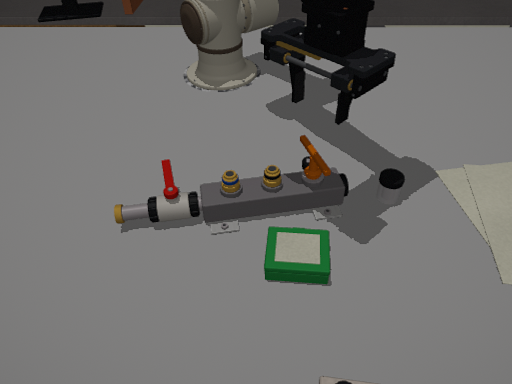

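View pics/top8.png

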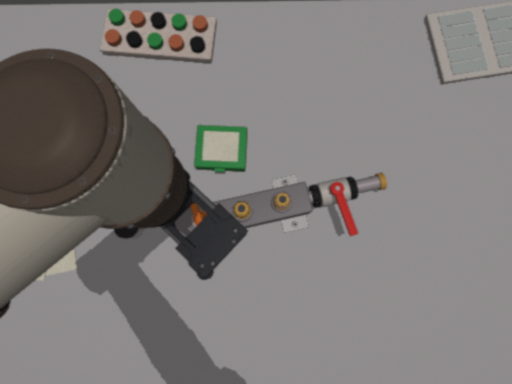

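The plug is free and the bar now runs from (302,140) to (326,172) in the scene image. The quick rectangle fit puts it at 22°, where I expected about 15°, so I check the bar angle more carefully.

```bash
cat >fit.py <<'E'
from h import *
from scipy.optimize import minimize
import sys
def fit(f,ang0,zdrop=0):
    c=dict(np.load(f));T=c["T"] if "T" in c else c["world_from_camera"]
    h=cv2.cvtColor(np.ascontiguousarray(c["pixels"]),cv2.COLOR_RGB2HSV).astype(int)
    P=cloud(c,T);m=(h[...,0]>=3)&(h[...,0]<=16)&(h[...,1]>150)&(h[...,2]>60)&(np.hypot(P[...,0]-.518,P[...,1]-.23)<.075)
    m8=m.astype(float);W=np.linalg.inv(T)
    def sil(p,a):
        x,y=p;d=np.array([np.cos(a),np.sin(a)]);n=np.array([-d[1],d[0]])
        pts=[]
        for i in(-1,1):
            for j in(-1,1):
                for k in(.104,.116):
                    q=np.array([x,y])+i*.055*d+j*.006*n;pts.append([*q,k-zdrop,1])
        q=(np.array(pts)@W.T);uv=np.c_[q[:,0]/q[:,2]*c["fx"]+c["cx"],q[:,1]/q[:,2]*c["fy"]+c["cy"]]
        im=np.zeros((384*4,512*4),np.uint8);cv2.fillConvexPoly(im,cv2.convexHull(np.round(uv*4+1.5).astype(np.int32)),1)
        return cv2.resize(im.astype(np.float32),(512,384),interpolation=cv2.INTER_AREA)
    best=[]
    def cost(v): 
        s=sil(v[:2]/1000,np.radians(v[2]));up=s.sum()
        return -(s*m8).sum()/up - 0.5*(s*m8).sum()/m8.sum()
    for a in np.arange(ang0-12,ang0+13,4):
        r=minimize(cost,[518,230,a],method="Nelder-Mead",options=dict(initial_simplex=[[518,230,a],[521,230,a],[518,233,a],[518,230,a+3]]));best.append((r.fun,*r.x.round(2)))
    print(f,m.sum(),min(best))
for f,a in(("scene0.npz",-63),("top0.npz",-63),("scene6.npz",-68),("scene7.npz",22),("scene8.npz",18),("top8.npz",18)): fit(f,a)
E
python3 fit.py
```

```text
scene0.npz 693 (np.float64(-1.1030914671480325), np.float64(515.23), np.float64(229.59), np.float64(-60.28))
top0.npz 530 (np.float64(-1.2447014380906494), np.float64(515.67), np.float64(228.85), np.float64(-63.04))
scene6.npz 602 (np.float64(-0.9185736787417117), np.float64(516.08), np.float64(231.51), np.float64(-65.7))
scene7.npz 580 (np.float64(-1.1139490277726989), np.float64(519.18), np.float64(229.31), np.float64(20.5))
scene8.npz 572 (np.float64(-1.1409804396796783), np.float64(518.09), np.float64(228.56), np.float64(17.8))
top8.npz 168 (np.float64(-0.6856074422130678), np.float64(518.05), np.float64(230.34), np.float64(16.46))
```

```bash
python3 -m crank '[[0.02,-0.015,0,0],[0.0275,-0.021,0,0],[0.0275,-0.021,0,0],[0.0275,-0.021,0,0],[0.0275,-0.021,0,0]]' >/dev/null
python3 -m crank '[[0.0275,-0.021,0,0],[0.0275,-0.015,0,0],[0,0,0,0]]'
python3 look.py 9 scene top
python3 - <<'E'
import re
src=open('fit.py').read().rsplit('for f,a in',1)[0]
exec(src)
for f,a in(("scene9.npz",18),("top9.npz",18)): fit(f,a); fit(f,a,.002)
E
```

```text
time_s: 11.55
tcp_pos: [0.4859, -0.0013, 0.1979]
ee_rot: [[-0.69, -0.723, -0.005], [-0.723, 0.69, -0.001], [0.005, 0.003, -1.0]]
wrist_force: [-1.0, 0.1, 0.0]
gripper_width: 0.235
{'time_s': 11.55, 'joints': [19.0314, 9.8271, -20.4758, -0.0229, -60.0038, 27.3177], 'tcp_pos': [0.4859, -0.0013, 0.1979], 'wrist_force': [-0.9925, 0.0895, 0.0386], 'moment': [-0.0237, 0.1179, 0.0084]} yaw -133.66
scene orange 162 (array([518.5, 229.3, 106.7,  10.6]), np.float32(22.5)) [0.5227 0.2305 0.1133]
scene red 306 (array([534.8, -27.6, 100.7,  22.8]), np.float32(14.88)) [ 0.5426 -0.028   0.0692]
top orange 56 (array([542.1, 239.3,  45.6,   6.1]), np.float32(21.94)) [0.5443 0.2404 0.1141]
scene9.npz 585 (np.float64(-1.1607845607845608), np.float64(516.92), np.float64(228.75), np.float64(18.77))
scene9.npz 585 (np.float64(-1.169925448870826), np.float64(514.35), np.float64(229.14), np.float64(18.5))
top9.npz 175 (np.float64(-0.8120768101761253), np.float64(519.86), np.float64(229.11), np.float64(26.28))
top9.npz 175 (np.float64(-0.8139037765518211), np.float64(523.22), np.float64(230.88), np.float64(26.34))
```

View pics/top9.png

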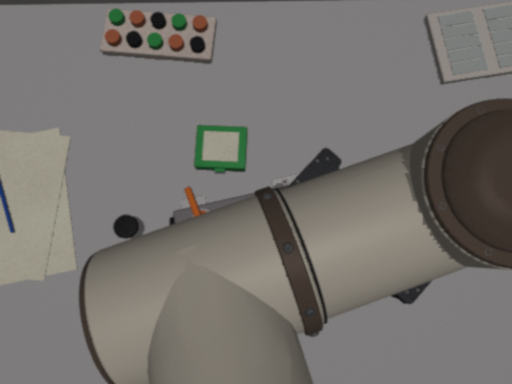

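In the top view the arm hides most of the manifold. The visible bar end at (187,190)–(205,217) gives a bar angle near 22°, matching the scene camera. That is about 95° turned in total and about 0.5 rad past the bite, so roughly 0.5 N m. The plug is snug and released, so next is the lever: first its geometry.

```bash
python3 - <<'E'
from h import *
for f in("scene8.npz","top8.npz","top0.npz"):
    c=dict(np.load(f));T=c["world_from_camera"];h=cv2.cvtColor(np.ascontiguousarray(c["pixels"]),cv2.COLOR_RGB2HSV).astype(int)
    P=cloud(c,T);q=((h[...,0]<=4)|(h[...,0]>=174))&(h[...,1]>180)&(P[...,2]>.055)&(P[...,1]<.05)&(P[...,1]>-.15)
    p=P[q];far=p[p[:,0]<.545]
    d=np.linalg.svd(far[:,:2]-far[:,:2].mean(0))[2][0];d*=-np.sign(d[0])
    e=P[q][:,:2]@d
    print(f,q.sum(),far.mean(0).round(4),np.degrees(np.arctan2(d[1],d[0]))%360,"extent",e.min().round(4),e.max().round(4),"tip",(far[:,:2].mean(0)+d*(e.max()-far[:,:2].mean(0)@d)).round(4),"axis=tip-90mm",(far[:,:2].mean(0)+d*(e.max()-.09-far[:,:2].mean(0)@d)).round(4),p[p[:,2]>.07].mean(0).round(4))
E
```

```text
scene8.npz 343 [ 0.5168 -0.036   0.0692] 198.5109559470084 extent -0.5488 -0.4483 tip [ 0.488  -0.0457] axis=tip-90mm [ 0.5734 -0.0171] [ 0.5511 -0.0249  0.0707]
top8.npz 339 [ 0.5167 -0.0355  0.0673] 197.8281202299467 extent -0.5478 -0.4507 tip [ 0.4879 -0.0448] axis=tip-90mm [ 0.5736 -0.0173] [ 0.5543 -0.0202  0.0705]
top0.npz 342 [ 0.5165 -0.0354  0.0674] 198.69741157074068 extent -0.5447 -0.4472 tip [ 0.4875 -0.0453] axis=tip-90mm [ 0.5727 -0.0164] [ 0.5595 -0.0188  0.0704]
```

Lever axis is about (0.5715, -0.017) and the lever points to 198.4°, so about 1.465 rad remain. I position beside it with the fingers shut.

```bash
python3 -m crank '[[0.0004,-0.0141,0,0],[0,0,0,0.122],[0,0,0,0.122],[0,0,0,0.122],[0,0,0,0.121]]' 0 >/dev/null
python3 -m crank '[[0,0,0.03,0],[0,0,0.03,0],[0,0,0.03,0],[0,0,0.025,0],[0,0,0,0]]' >/dev/null
python3 -m crank '[[0,0,0,0],[0,0,0,0],[0,0,0,0]]'
python3 look.py 10 scene wrist
```

```text
time_s: 12.73
tcp_pos: [0.5002, -0.0066, 0.0862]
ee_rot: [[-0.947, -0.322, 0.003], [-0.322, 0.947, 0.001], [-0.004, -0.0, -1.0]]
wrist_force: [0.5, -0.0, 0.8]
gripper_width: 0.008
{'time_s': 12.7333, 'joints': [17.8909, 18.5745, -27.4389, 0.0328, -43.7848, 0.878], 'tcp_pos': [0.5002, -0.0066, 0.0862], 'wrist_force': [0.4692, -0.0067, 0.8171], 'moment': [-0.043, 0.1207, -0.0129]} yaw -161.21
scene orange 149 (array([518.1, 229.1, 107.8,  10.7]), np.float32(22.29)) [0.519  0.2286 0.1132]
scene red 313 (array([535. , -27.7, 100.7,  22.8]), np.float32(14.87)) [ 0.5439 -0.0276  0.0689]
wrist red 4233 (array([535. , -33.2, 101.3,  24.7]), np.float32(21.3)) [ 0.5387 -0.0298  0.0686]
```

View pics/scene10.png

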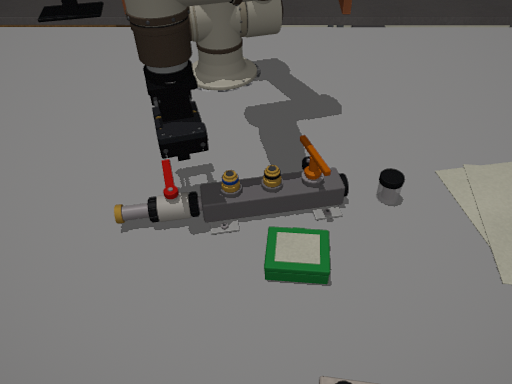

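View pics/wrist10.png

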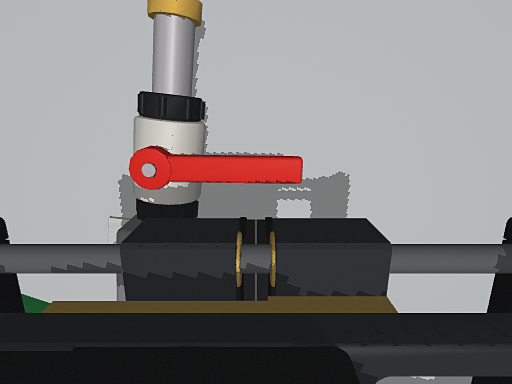

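The wrist view shows the lever from hub (148,168) to tip (302,169), parallel to the tool's x, with the fingers beside it. Going down to lever height.

```bash
python3 -m crank '[[0.006,0,0.009,0],[0,0,0.012,0],[0,0,0.007,0],[0,0,0,0],[0,0,0,0]]'
python3 chk.py 9
python3 -m crank '[[0,-0.005,0,0],[0,-0.005,0,0],[0,0,0,0]]'
python3 chk.py 9
```

```text
time_s: 13.25
tcp_pos: [0.4934, -0.0092, 0.0569]
ee_rot: [[-0.947, -0.321, 0.001], [-0.321, 0.947, -0.0], [-0.0, -0.0, -1.0]]
wrist_force: [0.2, -0.2, 0.1]
gripper_width: 0.004
t 13.25 yaw -161.25 tcp [ 0.4934 -0.0092  0.0569] F [ 0.2 -0.2  0.1] M [-0.042  0.079  0.025] eff6 -0.001 j6 0.9
time_s: 13.5
tcp_pos: [0.497, -0.0193, 0.0571]
ee_rot: [[-0.947, -0.321, 0.001], [-0.321, 0.947, 0.0], [-0.001, -0.0, -1.0]]
wrist_force: [0.9, -0.3, 0.1]
gripper_width: 0.008
t 13.50 yaw -161.31 tcp [ 0.497  -0.0193  0.0571] F [ 0.9 -0.3  0.1] M [-0.006  0.151  0.001] eff6 0.060 j6 2.2
```

```bash
python3 -m crank '[[0,-0.003,0,0],[0.0015,-0.0072,0,-0.1],[0.0015,-0.0072,0,-0.1],[0.0015,-0.0072,0,-0.1]]' >/dev/null
python3 chk.py 9
python3 -m crank '[[0.0015,-0.0072,0,-0.1],[0.0015,-0.0072,0,-0.1],[0.0015,-0.0072,0,-0.1]]'>/dev/null
python3 look.py 11 scene wrist
```

```text
t 13.83 yaw -143.81 tcp [ 0.5015 -0.043   0.0567] F [-2.2  2.9  1.9] M [ 0.802  0.694 -0.017] eff6 -0.888 j6 22.7
{'time_s': 14.0833, 'joints': [11.0758, 22.4614, -26.7866, -0.063, -40.9147, 42.3278], 'tcp_pos': [0.5117, -0.0624, 0.0565], 'wrist_force': [-2.7925, 1.374, 2.5206], 'moment': [0.4723, 0.9719, -0.0653]} yaw -126.64
scene orange 123 (array([517.3, 228.9, 107.9,  10.2]), np.float32(21.97)) [0.5288 0.2318 0.1119]
scene red 374 (array([547.7, -46.4, 100.6,  21.9]), np.float32(48.86)) [ 0.5522 -0.0453  0.0685]
wrist red 5801 (array([545. , -47.9, 101.5,  25. ]), np.float32(49.18)) [ 0.5491 -0.0487  0.0684]
```

View pics/wrist11.png

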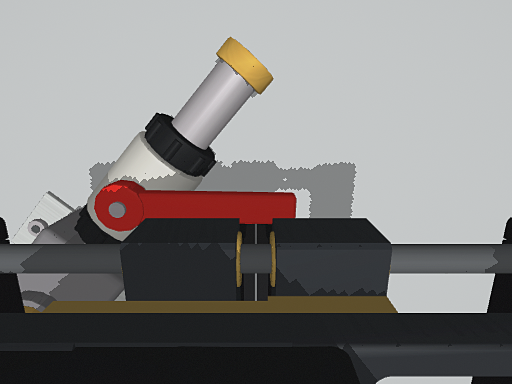

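The lever is following, parallel to the fingers and in contact. Continuing the arc.

```bash
python3 -m crank '[[0.0015,-0.0072,0,-0.1],[0.0015,-0.0072,0,-0.1],[0.0015,-0.0072,0,-0.1],[0.0015,-0.0072,0,-0.1]]'>/dev/null
python3 chk.py 9
python3 -m crank '[[0.0015,-0.0072,0,-0.1],[0.0015,-0.0072,0,-0.1],[0.0015,-0.0072,0,-0.1]]'>/dev/null
python3 chk.py 9
python3 -m crank '[[0.0008,-0.0036,0,-0.05]]'>/dev/null
python3 look.py 12 scene wrist
```

```text
t 14.52 yaw -103.89 tcp [ 0.5335 -0.0812  0.0563] F [-4.  -0.5  3.9] M [-0.083  1.197 -0.025] eff6 -0.818 j6 67.6
t 14.77 yaw -86.71 tcp [ 0.554  -0.0891  0.0562] F [-3.3 -2.3  1.8] M [-0.679  1.154 -0.047] eff6 -0.773 j6 85.9
{'time_s': 14.85, 'joints': [7.2894, 26.4051, -19.714, 0.0381, -44.1128, 88.799], 'tcp_pos': [0.5583, -0.0898, 0.0562], 'wrist_force': [-2.5024, -2.8343, 2.1681], 'moment': [-0.8693, 1.0678, -0.074]} yaw -83.88
scene orange 127 (array([517.9, 228.9, 109.1,  11. ]), np.float32(21.44)) [0.5266 0.2311 0.1116]
scene red 459 (array([573.2, -57.2,  23.1,  99.6]), np.float32(-87.68)) [ 0.5778 -0.0553  0.0679]
wrist red 5557 (array([577.3, -57.1,  25. , 101.5]), np.float32(-80.29)) [ 0.5765 -0.0555  0.0685]
```

View pics/wrist12.png

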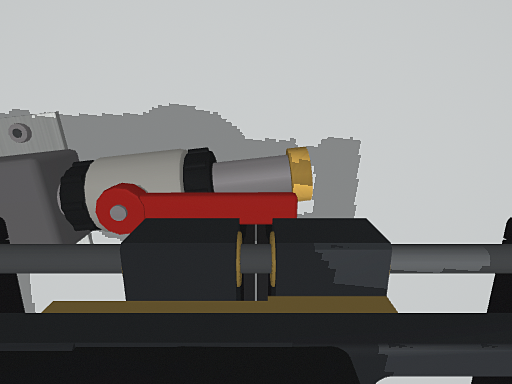

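About 6° still to go: the pipe axis is tilted slightly relative to the lever. Small steps until the stop is felt.

```bash
python3 -m crank '[[0.0008,-0.0036,0,-0.05]]'>/dev/null
python3 chk.py 9
python3 -m crank '[[0.0004,-0.0018,0,-0.025]]'>/dev/null
python3 chk.py 9
python3 -m crank '[[0.0004,-0.0018,0,-0.025]]'>/dev/null
python3 chk.py 9
```

```text
t 15.03 yaw -81.25 tcp [ 0.5613 -0.0898  0.0561] F [-3.9 -3.4  0.4] M [-0.967  1.072 -0.069] eff6 -0.607 j6 91.5
t 15.12 yaw -79.74 tcp [ 0.5636 -0.09    0.0561] F [-3.8 -2.6  1.1] M [-1.09   0.964 -0.02 ] eff6 -0.054 j6 93.1
t 15.20 yaw -78.34 tcp [ 0.5653 -0.0901  0.0561] F [-3.2 -4.1  0. ] M [-1.198  0.963 -0.029] eff6 -0.149 j6 94.5
```

```bash
python3 -m crank '[[0.0003,-0.0015,0,-0.015]]'>/dev/null
python3 chk.py 9
python3 -m crank '[[0,-0.0015,0,0]]'>/dev/null
python3 chk.py 9
python3 -m crank '[[0,-0.0015,0,0]]'>/dev/null
python3 chk.py 9
```

```text
t 15.28 yaw -77.47 tcp [ 0.5665 -0.0901  0.056 ] F [-6.5 -3.2  2. ] M [-1.297  1.89  -0.057] eff6 -0.056 j6 95.4
t 15.37 yaw -77.49 tcp [ 0.5665 -0.0901  0.0559] F [-9.  -3.7  4.7] M [-1.498  2.58  -0.01 ] eff6 0.120 j6 95.4
t 15.45 yaw -77.53 tcp [ 0.5666 -0.0901  0.0559] F [-10.7  -5.8   6.2] M [-1.777  3.286 -0.018] eff6 0.044 j6 95.3
```

The stop is reached: force rises with no motion. Backing off and raising.

```bash
python3 -m crank '[[0,0.005,0,0],[0,0.01,0,0],[0,0.01,0,0],[0,0,0,0]]'>/dev/null
python3 chk.py 9
python3 -m crank '[[0,0,-0.02,0],[0,0,-0.03,0],[0,0,-0.03,0],[0,0,-0.03,0],[0,0,-0.02,0]]'>/dev/null
python3 -m crank '[[0,0.03,0,0],[0,0.04,0,0],[0,0.04,0,0],[0,0.02,0,0],[0,0,0,0]]'
python3 look.py 13 scene top wrist
python3 - <<'E'
from h import *
for f in("scene13.npz","top13.npz","wrist13.npz"):
    c=dict(np.load(f));T=c["T"];h=cv2.cvtColor(np.ascontiguousarray(c["pixels"]),cv2.COLOR_RGB2HSV).astype(int)
    P=cloud(c,T);q=((h[...,0]<=4)|(h[...,0]>=174))&(h[...,1]>180)&(P[...,2]>.055)&(P[...,1]<-.045)&(P[...,1]>-.15)
    if q.sum()<20: print(f,"few");continue
    p=P[q][:,:2];d=np.linalg.svd(p-p.mean(0))[2][0];d*=-np.sign(d[1]);print(f,q.sum(),np.degrees(np.arctan2(d[1],d[0]))%360,p.mean(0))
E
```

```text
t 15.78 yaw -77.40 tcp [ 0.5452 -0.0943  0.0566] F [-0.7 -0.6 -0.7] M [-0.076  0.115 -0.021] eff6 0.004 j6 95.7
time_s: 16.62
tcp_pos: [0.4162, -0.1233, 0.1869]
ee_rot: [[0.218, -0.976, 0.0], [-0.976, -0.218, 0.001], [-0.001, -0.0, -1.0]]
wrist_force: [-0.9, 0.9, -0.4]
gripper_width: 0.003
{'time_s': 16.6167, 'joints': [5.0592, 5.0821, -27.9253, -0.0633, -56.9831, 97.5465], 'tcp_pos': [0.4162, -0.1233, 0.1869], 'wrist_force': [-0.9071, 0.8517, -0.3722], 'moment': [-0.1125, 0.1141, -0.0154]} yaw -77.43
scene orange 150 (array([517.8, 229.2, 107.4,  10.3]), np.float32(21.3)) [0.5251 0.2312 0.1133]
scene red 424 (array([577.5, -56.3,  24.2, 100.1]), np.float32(-81.28)) [ 0.5813 -0.0549  0.0686]
top orange 116 (array([516.9, 228.8, 100.2,  11.8]), np.float32(18.71)) [0.5247 0.2325 0.1132]
top red 15 (array([579.2, -64.9,  11. ,  76.1]), np.float32(-77.86)) [ 0.5846 -0.0768  0.0677]
scene13.npz 296 280.3267415155892 [ 0.58499643 -0.07487639]
top13.npz 231 283.2656154973565 [ 0.58259482 -0.07414713]
wrist13.npz few
```

View pics/scene13.png

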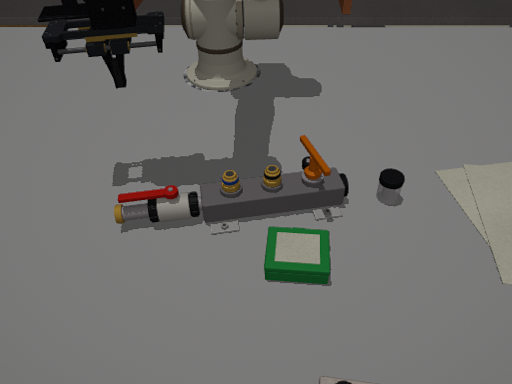

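View pics/top13.png

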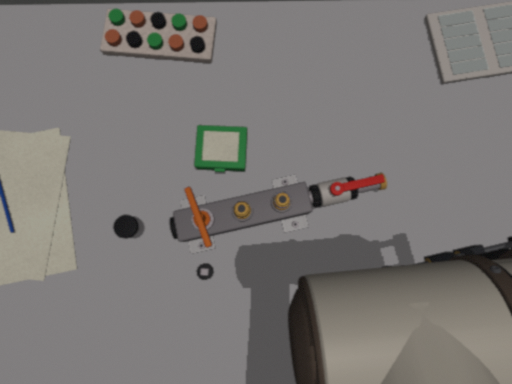

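The lever lies along the pipe, from (337,188) to (381,180) in the top view. The loose objects look unmoved. The bar is now fully visible from (188,190) to (209,244), so I can measure the plug angle cleanly.

```bash
python3 - <<'E'
src=open('fit.py').read().rsplit('for f,a in',1)[0]
exec(src)
fit("top0.npz",-63);fit("top13.npz",18,.001);fit("scene13.npz",18,.001)
for f in("top0.npz","top13.npz"):
    c=dict(np.load(f));P=cloud(c,c["world_from_camera"])
    h=cv2.cvtColor(np.ascontiguousarray(c["pixels"]),cv2.COLOR_RGB2HSV).astype(int)
    m=(h[...,0]>=3)&(h[...,0]<=16)&(h[...,1]>150)&(P[...,2]>.1)&(P[...,2]<.125)&(np.hypot(P[...,0]-.518,P[...,1]-.23)<.07)
    print(f,m.sum(),rect(P[m]))
a=np.load("top0.npz")["pixels"].astype(int);b=np.load("top13.npz")["pixels"].astype(int)
for n,u,v in(("can",126,227),("spec",205,271),("box",221,147)):
    print(n,[ (lambda d:np.abs(d).mean().round(2))((a-b)[v-32:v+32,u-32:u+32]) ])
E
```

```text
top0.npz 530 (np.float64(-1.2447014380906494), np.float64(515.67), np.float64(228.85), np.float64(-63.04))
top13.npz 468 (np.float64(-1.1709197143174743), np.float64(516.48), np.float64(228.96), np.float64(20.99))
scene13.npz 584 (np.float64(-1.161384253486719), np.float64(516.25), np.float64(229.31), np.float64(18.78))
top0.npz 442 (array([515.6, 229.4,  13.8, 106.9]), np.float32(-62.3))
top13.npz 391 (array([516.2, 228.7, 106.5,  13.4]), np.float32(19.79))
can [np.float64(6.75)]
spec [np.float64(7.94)]
box [np.float64(6.72)]
```

Every plug estimate lies within 0.4–0.6 N m, the lever is on its stop, and the loose objects are at the same pixels as before. Handing in.

```bash
python3 -m crank '[[0,0,0,0],[0,0,0,0]]'; python3 -c "
from station import finish_job
print(finish_job())"
```

```text
time_s: 16.93
tcp_pos: [0.4214, -0.1226, 0.1865]
ee_rot: [[0.22, -0.976, 0.0], [-0.976, -0.22, -0.0], [0.0, -0.0, -1.0]]
wrist_force: [0.1, 0.4, -0.5]
gripper_width: 0.006
the job is handed in; nothing more can be done
None
```

I screwed the plug in to snug, let go of it, and only then turned the valve lever fully open. The job is handed in at about 17 s, with the arm clear of everything.

- **Plug:** I turned it about 97° clockwise with the open fingers straddling the T-handle like a spanner. The thread bit after roughly 65°.
- **Plug torque:** My estimates did not fully agree. The wrist moment read about 0.43 N m at the end, the joint-6 effort gave about 0.49, and the camera angle past the bite (0.5–0.6 rad) implies about 0.5–0.55. All are inside the 0.4–0.6 snug range.
- **An unexplained lag:** While the torque was building, the T-handle turned about 5° less than the tool. I put this down to the fingers flexing.
- **Lever:** I pushed it round with closed fingers until it hit its stop, where the force rose to about 12 N with no further movement. The top camera then read it at 283° against the pipe's 282.3°, and the scene camera read 280°, which I trust less.
- **Bench:** The box, can and specimen are at the same place by eye in the top view. My pixel comparison of those areas showed small overall differences and did not settle it either way, because the light and arm shadow had changed. The highest force I read was about 13.6 N, at the lever stop.

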